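# Pump gum into the damping dish beside the stone

## Task

The stone is about to be gummed. Swing the spout of the fixed pump bottle round until its outlet is over the middle of the low, wide dish (not the tall pot), then press the pump head fully down there, keep it down for a moment, and let it spring back up, leaving the spout over the dish. Do not pump anywhere else, and leave the dish, the pot and the glass jar standing where they are.

Things in the scene. Friction and masses are not known exactly. Their poses are not given: they have to be found in the camera images.
- bottle: White round bottle, 86 mm across, bolted to the bench by a dark steel foot 112 mm across and 10 mm thick; shoulders narrow above 125 mm, black collar (44 mm across) up to 164 mm. It cannot move. Origin: centre of the foot's underside, on the bench; z up the bottle's axis, which is also the axis of the swivel and of the pump stroke.
- swivel (a joint): Angle (rad) of the pump head and spout about the bottle's vertical axis: 0 when the spout points along the bottle's x axis, growing anticlockwise seen from above, stops at -2.2 and 2.2. Turns freely with light friction (0.06 N m) and stays where it is left.
- pump (a joint): Stroke (m) of the pump head: 0 fully up, 0.016 fully down. A spring pushes it up: 4 N to start moving, 11 N at the bottom; it rises by itself when let go. Head and spout go down together.
- head_top (a point): Centre of the flat top of the pump head, a black disc 48 mm across and 18 mm thick on the bottle's axis; 216 mm above the bench when up. This is where to press down.
- spout_mid (a point): Point at the middle of the spout's cross-section, 85 mm out from the bottle's axis and 205 mm above the bench when up. The spout is a level black bar, 14 mm wide and 14 mm high, running straight out from the head to 142 mm from the axis. The point's x axis points outward along the spout, z up.
- outlet (a point): Mouth of the short nozzle (10 mm across) that points down under the spout's end: 135 mm out from the bottle's axis, 188 mm above the bench when up.
- dish: Low, wide, white ceramic dish, 120 mm across the rim and 28 mm high, loose on the bench on one side of the bottle, its centre 130 to 147 mm from the bottle's axis. Origin: centre of its underside, on the bench; z up.
- pot: Tall, narrow, white ceramic pot without handle, 84 mm across the rim and 90 mm high, loose on the bench on the other side of the bottle. Origin: centre of its underside; z up. Dish and pot may have changed sides.
- jar: Closed glass jar with a steel lid, 72 mm across and 85 mm high, loose on the robot's right, a bystander. Origin: centre of its underside; z up.
- stone: Lithographic stone, a heavy slab 360 x 280 x 65 mm, fixed on the robot's left, a bystander. Origin: centre of its underside; x along its 360 mm side, z up.
Mind the look-alikes: they are no part of the job. Of the things that look like the bottle, the smaller one is meant.

How it is judged:
By the outcome, as a careful person would: the job done as asked, in the order asked, and still so for the second after the job is handed in, with the robot touching nothing.
It also fails if it takes over 45 s, if anything falls off the work surface, if the arm or the gripper's body presses on something with over 40 N, if the wrist force passes 120 N, or if a joint passes its speed limit or range.

## Robot

A 6-joint arm with a two-finger parallel gripper is mounted at the origin on the work surface. World frame = base frame: x ahead of the robot, y to its left, z up, the work surface at z = 0. Lengths are in m, angles in degrees, forces in N, time in s.
With the tool pointing down it reaches from about 0.35 to 0.975 m from the base axis. Payload 4.9 kg.
Tool frame: the origin (TCP) lies on the centre line of the jaws, within the pads' length; the fingertips stand 14 mm ahead of it and the grasp point (between the pads) lies 5 mm behind it; x points along the fingers, z is the direction in which the jaws open and shut, and the axes are right-handed (so a half turn about x gives the same grasp; the last joint's range is limited). The gripper opens to 85 mm and grips with 20 to 120 N. Pads are 22 mm wide; open, the fingers measure 114 mm over their backs; the gripper's body (76 mm by 85 mm) begins 54 mm behind the grasp point. The pads swing forward as they close: fully open they stand 13 mm farther back than shut.
Start: joints at [-77.636, 3.019, 92.412, -0, 84.569, -6.818], TCP at [0.205, -0.59, 0.245] pointing down, gripper open.
Joint ranges: [-172.51, 172.51], [-57.92, 126.97], [3.15, 148.05], [-58.71, 238.71], [5.1, 150.11], [-179.66, 179.66]. Speed limits (degrees/s): [147.25, 147.25, 180, 180, 180, 180].

## Interface

Orientations are given as [roll, pitch, yaw] about the fixed x, y, z axes, in that order (R = Rz(yaw) Ry(pitch) Rx(roll)).
In Python, from station import manip, get_image, finder gives the robot as it stands.
- The arm moves only by the tool servo_tool, never from a script. Its argument "moves" is a list of rows, each a list of 7 numbers: the shift along the tool's x, y, z in m, then the turn, a rotation vector about the tool's x, y, z in degrees, then the gripper command: -1 is shut, 1 is fully open, values between are in proportion. In form: [[tx, ty, tz, ax, ay, az, jaw], ...]. A call has 1 to 5 rows; each row is the pose to reach, as a shift and turn from the pose commanded when the call began, along the tool's axes at that moment; what a row does not reach only later rows make up. A row lasts 1/10 s, in which the tool goes at most 50 mm and 8.59 degrees, less where a joint would pass 70% of its speed; a pose out of reach is approached as far as the arm can. A call with a gripper value outside its range is refused whole. The fingers move at their own pace and stop on an object; "grip_force" is the grip in N (left out, the last holds). Time passes only in rows, so rows that repeat a pose let the fingers close. It gives the time, the measured TCP pose, the force and the opening at its end, in the units of the state.
- manip.read_state(): the state, without advancing time (a new reading comes with each control period).
- get_image(name): name is "scene" or "top"; returns a dict with "img" (400x640x3 uint8, red, green, blue), "range_z" (400x640 float32, m along the optical axis (not along the pixel's ray), 0 where there is no reading), "fx", "fy", "cx", "cy" (pixels), "camera_from_world" (4x4, takes a point from world to camera coordinates). Camera axes: x right, y up, looking along -z (the intrinsics and any distortion apply to the point x, -y, -z); pixel columns grow to the right and rows downward; lengths in m; the calibration is good to about 2 mm. A picture is of the moment at which its call begins.
- manip.close_job(): hands the job in, once; it reports no verdict.
Trained networks look in a picture, given as the dict that the camera call returned (one of the last four; its "shot" number tells which), for a name from the list of things; names that differ only in an ending like _2 or _b are one class to them, and where a whole thing is asked for, a point or a joint stands for the part that bears it (a point fixed in the world has none). Each returns a list of dicts, best first, with "conf" (0 to 1); they miss things now and then, are a little off and sometimes report something else, mostly with a low value. They report only what shows in the picture. A call takes as long as a camera call. They do not tell look-alikes from the thing itself.
- finder.look_for(picture, name): "extent" ([left, top, width, height] in pixels, round what is visible of it).
- finder.spot_point(picture, name): "xy" ([column, row] in pixels: a listed point, or the origin of a listed thing).
The state is a dict: "time": time; "joints": joint angles; "qvel": joint speeds; "tau": joint torques, N m; "tool_pos": TCP position; "eef_rot": TCP orientation; "ft_force": force on the tool from outside, world axes, zero at the start; "ft_torque": the same for the moment, N m; "gripper_width": opening from 0.0 (shut) to 1.0 (fully open).
Only numpy, scipy, OpenCV 4.12 (cv2) and the standard library are available. Lean on these libraries where they do the work, as an engineer would, in place of code of your own. Each camera call takes 0.05 s, during which the arm holds its last target. There are 200 camera calls.

## Working session

There is one attempt and no reset: what is moved stays moved. The work goes in short steps, Python scripts to look and compute and a tool call to move; the robot and the scene stay as the last step left them, time stands still between calls to the robot, and variables do not carry over. Pictures are saved under pics/ and viewed, about 8 in all and at most 12, crops included, and the job is handed in when it is done.

Besides the shell and the picture viewer there is one more tool, called after "Emit:" as name(argument=value, ...), one argument or row to a line, values as JSON. servo_tool: Moves the arm, as the interface text tells. Its arguments: {"type":"object","properties":{"moves":{"type":"array","items":{"type":"array","items":{"type":"number"}}},"grip_force":{"type":"number"}},"required":["moves"]}

```bash
ls; mkdir -p pics
cat > h.py <<'E'
import numpy as np,cv2
from station import manip,get_image,finder
def w(p,u,v,z=None):
    """pixel->world via depth, or on plane z"""
    M=np.linalg.inv(p["camera_from_world"]); d=np.array([(u-p["cx"])/p["fx"],-(v-p["cy"])/p["fy"],-1.])
    o=M[:3,3]; r=M[:3,:3]@d
    s=(z-o[2])/r[2] if z is not None else p["range_z"][int(round(v)),int(round(u))]
    return o+s*r
def px(p,X):
    c=p["camera_from_world"]@np.append(X,1); return p["cx"]+p["fx"]*c[0]/-c[2],p["cy"]+p["fy"]*c[1]/c[2]
def save(p,n): cv2.imwrite("pics/"+n,p["img"][:,:,::-1])
E
python3 - <<'E'
from h import *
np.set_printoptions(precision=3,suppress=True)
for n in("scene","top"):
    p=get_image(n); save(p,n+"1.png"); print(n,[k for k in p],p["camera_from_world"].tolist())
    for t in("bottle","dish","pot","jar","head_top","outlet","spout_mid"):
        for d in finder.spot_point(p,t)[:3]:
            u,v=d["xy"]; print(t,round(d["conf"],2),np.round(d["xy"],1),w(p,u,v) if 0<=u<639.5 and 0<=v<399.5 else "")
print(manip.read_state())
E
```

```text
pics
scene ['img', 'range_z', 'fx', 'fy', 'cx', 'cy', 'camera_from_world', 'shot'] [[0.8018905506873834, 0.5974221501553753, -0.007636702299625004, -0.38421729925074616], [-0.41775409166305844, 0.5697772202822349, 0.7076972786059182, 0.04042839520700494], [0.4271452488522585, -0.5643054968287814, 0.7064745166187977, -1.5407883383666365], [0.0, 0.0, 0.0, 1.0]]
bottle 0.9 [327. 247.] [0.518 0.004 0.05 ]
dish 0.58 [350.7 224.7] [0.506 0.166 0.004]
pot 0.96 [308.5 280.2] [ 0.549 -0.134  0.054]
pot 0.53 [322.4 247.3] [ 0.507 -0.007  0.051]
pot 0.38 [348.7 228.5] [0.511 0.145 0.006]
jar 0.56 [232.9 332.7] [ 0.491 -0.39   0.061]
head_top 0.73 [191.1 191.7] [ 0.204 -0.219  0.288]
outlet 0.92 [358.7 226. ] [0.536 0.17  0.014]
outlet 0.88 [230.3 236.1] [ 0.389 -0.254  0.258]
spout_mid 0.91 [347.9 215.1] [0.573 0.029 0.212]
spout_mid 0.6 [211.8 216.1] [ 0.317 -0.247  0.283]
top ['img', 'range_z', 'fx', 'fy', 'cx', 'cy', 'camera_from_world', 'shot'] [[0.027884891681689453, -0.9996081335509908, 0.00245196953596745, 0.047998659352022764], [0.9946657256088574, 0.027990547408569273, 0.09928052958548
[... 488 characters left out ...]
-0.21   0.286]
head_top 0.28 [167.3 156.7] [0.563 0.55  0.066]
outlet 0.87 [323.1 134.9] [0.617 0.041 0.214]
outlet 0.86 [419.4 212.2] [ 0.409 -0.294  0.006]
spout_mid 0.57 [324.3 152. ] [0.565 0.036 0.211]
spout_mid 0.57 [420.3 236.8] [ 0.316 -0.241  0.282]
{'time': 0.8, 'joints': array([-77.637,   3.017,  92.413,  -0.001,  84.567,  -6.819]), 'qvel': array([ 0.072,  0.032, -0.045, -0.035, -0.054, -0.042]), 'tau': array([  0.001, -39.363, -37.044,  -0.   ,   0.   ,   0.   ]), 'tool_pos': array([ 0.205, -0.59 ,  0.245]), 'eef_rot': array([-22.29 ,  89.997, -93.108]), 'ft_force': array([-0.117,  0.207,  0.025]), 'ft_torque': array([ 0.009,  0.02 , -0.043]), 'gripper_width': 1.0026649449534637}
```

```bash
cd pics; python3 -c "
import cv2,numpy as np
a=np.vstack([cv2.imread('scene1.png'),cv2.imread('top1.png')]);cv2.imwrite('both.png',cv2.resize(a,(480,600)))"
```

```text
(no output)
```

View pics/top1.png

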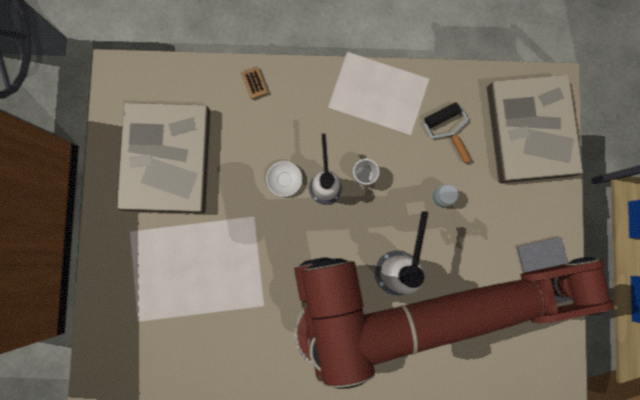

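View pics/scene1.png

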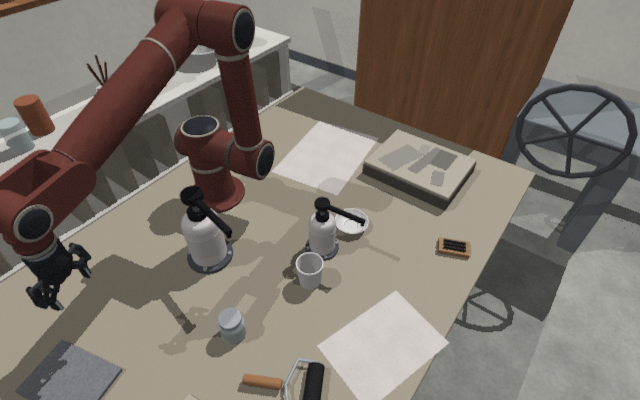

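The top view shows the target (smaller) bottle at about (325,187), with its spout pointing to (324,135). The dish is at (284,178), the pot at (366,172), the jar at (446,195) and the bigger look-alike at (400,272). I'll fit the positions from both depth views.

```bash
cat > meas.py <<'E'
from h import *
np.set_printoptions(precision=4,suppress=True)
def cloud(p):
    v,u=np.nonzero(p["range_z"]>0); s=p["range_z"][v,u].astype(float)
    M=np.linalg.inv(p["camera_from_world"])
    c=np.stack([(u-p["cx"])/p["fx"]*s,-(v-p["cy"])/p["fy"]*s,-s],1)
    return c@M[:3,:3].T+M[:3,3],p["img"][v,u].astype(int)
def circ(P):
    return cv2.minEnclosingCircle(P[:,:2].astype(np.float32))
def sel(P,c,r,z0,z1):
    return P[(np.hypot(P[:,0]-c[0],P[:,1]-c[1])<r)&(P[:,2]>z0)&(P[:,2]<z1)]
if __name__=="__main__":
  for n in("scene","top"):
    p=get_image(n); P,C=cloud(p); print(n)
    H=sel(P,(.46,.03),.2,.19,.235)
    print("head/spout n",len(H),"zmax",np.sort(H[:,2])[-5:])
    D=H[H[:,2]>.2125]; print(" disc",len(D),circ(D),D[:,2].mean())
    q=cv2.fitLine(H[:,:2].astype(np.float32),cv2.DIST_HUBER,0,.01,.01).ravel(); print(" line",q,"end",H[np.argmax(H[:,0])])
    for nm,c,z0,z1 in(("dish",(.508,.165),.017,.04),("pot",(.54,-.11),.075,.1),("jar",(.476,-.37),.07,.1),("foot",(.46,.03),.006,.02)):
        Q=sel(P,c,.09,z0,z1)
        if len(Q)>5: print(nm,len(Q),circ(Q),Q.mean(0))
E
python3 meas.py
```

```text
scene
head/spout n 420 zmax [0.2194 0.2196 0.2197 0.2201 0.2203]
 disc 232 ((0.5395434498786926, 0.03329555690288544), 0.08220218867063522) 0.21569365568661872
 line [0.9934 0.1149 0.545  0.0275] end [0.6217 0.0338 0.2053]
dish 242 ((0.504243016242981, 0.167222797870636), 0.06193104013800621) [0.5042 0.1784 0.0241]
pot 245 ((0.5266852974891663, -0.10370594263076782), 0.043675750494003296) [ 0.5274 -0.1018  0.0859]
jar 445 ((0.46282726526260376, -0.3705558180809021), 0.03203609213232994) [ 0.4658 -0.3724  0.0853]
foot 201 ((0.4633167088031769, 0.037869565188884735), 0.08721699565649033) [0.4976 0.0132 0.0121]
top
head/spout n 385 zmax [0.2248 0.2258 0.2266 0.2266 0.2275]
 disc 273 ((0.5406345129013062, 0.03311556577682495), 0.08265573531389236) 0.21678209306947033
 line [0.9952 0.0981 0.5209 0.0318] end [0.6233 0.0412 0.2118]
dish 468 ((0.508330225944519, 0.15235091745853424), 0.07481741905212402) [0.5104 0.1686 0.0241]
pot 144 ((0.5302051305770874, -0.10108177363872528), 0.04190107062458992) [ 0.5355 -0.1039  0.088 ]
jar 307 ((0.46247240900993347, -0.3682558834552765), 0.03248227387666702) [ 0.4635 -0.3673  0.0855]
foot 363 ((0.4607660174369812, 0.030422275885939598), 0.08965551108121872) [0.4501 0.0309 0.0102]
```

```bash
cat > plan.py <<'E'
from meas import *
from scipy.optimize import minimize
from scipy.spatial.transform import Rotation as Ro
def fit(P):
    H=sel(P,(.48,.03),.2,.200,.235)[:,:2]
    def d(t):   # signed distance to disc+bar silhouette, via symmetric-coverage cost
        a=t[2]; e=np.array([np.cos(a),np.sin(a)]); q=H-t[:2]; x=q@e; y=q@[-e[1],e[0]]
        s=np.minimum(np.hypot(x,y)-.024,np.maximum(np.abs(x-.071)-.071,np.abs(y)-.007))
        return s
    f=lambda t:np.minimum(np.maximum(d(t),0),.01).sum()+.02*np.hypot(*(H.mean(0)-t[:2]))
    t0=min(((.48,.028,a) for a in np.radians(np.arange(-120,121,3))),key=f)
    r=minimize(f,t0,method="Nelder-Mead",options=dict(xatol=1e-5,fatol=1e-7,initial_simplex=np.array(t0)+.005*np.vstack([np.zeros(3),np.diag([1,1,6])])))
    return r.x,r.fun/len(H)
def dish(P,C):
    Q=P[(np.hypot(P[:,0]-.506,P[:,1]-.168)<.085)&(P[:,2]>.021)&(P[:,2]<.035)&(P[:,1]>.1)]
    c,r=circ(Q); 
    O=Q[np.hypot(*(Q[:,:2]-c).T)>.05][:,:2]
    A=np.c_[2*O,np.ones(len(O))]; s=np.linalg.lstsq(A,(O**2).sum(1),rcond=None)[0]
    return c,r,s[:2],np.sqrt(s[2]+s[:2]@s[:2])
if __name__=="__main__":
    for n in("scene","top"):
        p=get_image(n);P,C=cloud(p); x,e=fit(P); print(n,"axis",x[:2],"angle",np.degrees(x[2]),e)
        D=dish(P,C); print(" dish",D); 
        for c in (D[0],D[2]): v=np.array(c)-x[:2]; print("  dist",np.hypot(*v),"ang",np.degrees(np.arctan2(v[1],v[0])))
    s=manip.read_state(); R=Ro.from_euler("xyz",s["eef_rot"],degrees=True).as_matrix(); print(R,s["tool_pos"])
E
python3 plan.py
```

```text
scene axis [0.4813 0.0253] angle 4.962215896749167 4.2435364176842114e-05
 dish ((0.50358647108078, 0.16514606773853302), 0.06151919811964035, array([0.5052, 0.1652]), np.float64(0.055613325819413556))
  dist 0.1415887986049627 ang 80.9276809520333
  dist 0.14188262357963385 ang 80.28623044488856
top axis [0.4821 0.0279] angle 5.587393181476977 7.343139522873005e-06
 dish ((0.5082597732543945, 0.16741007566452026), 0.059668924659490585, array([0.5082, 0.1676]), np.float64(0.055258993813553856))
  dist 0.14196029888836775 ang 79.36297410115753
  dist 0.14209068981367254 ang 79.41444617130159
[[ 0.      0.9445  0.3285]
 [-0.      0.3285 -0.9445]
 [-1.      0.      0.    ]] [ 0.2054 -0.5903  0.2453]
```

Emit:
servo_tool(
  moves=[
    [-0.05,0,0,0,0,0,-1],
    [-0.1,0,0,0,0,0,-1],
    [-0.15,0,0,3,0,0,-1],
    [-0.2,0.03,-0.02,7,0,0,-1],
    [-0.2,0.065,-0.05,14,0,0,-1],
  ],
)

```text
time: 1.5
tool_pos: [0.2481, -0.5264, 0.4512]
eef_rot: [11.9, 89.4, -73.3]
ft_force: [0.4, 0.6, 1.2]
gripper_width: 0.144
```

```bash
cat > to.py <<'E'
import sys
from plan import *
x,y,z,az=map(float,sys.argv[1:5])
s=manip.read_state(); R=Ro.from_euler("xyz",s["eef_rot"],degrees=True).as_matrix()
c,q=np.cos(np.radians(az)),np.sin(np.radians(az))
T=np.array([[0,c,q],[0,q,-c],[-1,0,0.]])
print(s["time"],s["tool_pos"],s["ft_force"],s["gripper_width"],"joints",s["joints"])
print("shift",R.T@(np.array([x,y,z])-s["tool_pos"]),"turn",Ro.from_matrix(R.T@T).as_rotvec(degrees=True))
E
python3 to.py .585 -.005 .45 5.4
```

```text
1.5 [ 0.2481 -0.5264  0.4512] [0.3664 0.5835 1.2259] 0.1435274752080604 joints [-72.0808  -5.4308  81.4733  -0.0126 103.3975  13.1659]
shift [-0.0027  0.3789 -0.4917] turn [-0.6497  0.5487 -0.1125]
```

Emit:
servo_tool(
  moves=[
    [0,0.03,-0.038,0,0,0,-1],
    [0,0.06,-0.076,0,0,0,-1],
    [0,0.09,-0.114,0,0,0,-1],
    [0,0.12,-0.152,0,0,0,-1],
    [0,0.15,-0.19,0,0,0,-1],
  ],
)

```text
time: 2.0
tool_pos: [0.3813, -0.3203, 0.4449]
eef_rot: [45.1, 90.0, -39.7]
ft_force: [0.6, -0.8, 0.7]
gripper_width: 0.002
```

Emit:
servo_tool(
  moves=[
    [0,0.03,-0.038,0,0,0,-1],
    [0,0.06,-0.076,0,0,0,-1],
    [0,0.09,-0.114,0,0,0,-1],
    [0,0.12,-0.152,0,0,0,-1],
    [0,0.15,-0.19,0,0,0,-1],
  ],
)

```text
time: 2.5
tool_pos: [0.5136, -0.1173, 0.445]
eef_rot: [58.2, 89.9, -26.6]
ft_force: [0.0, -0.2, 0.1]
gripper_width: -0.004
```

```bash
python3 to.py .585 -.005 .45 5.4;python3 to.py .585 -.005 .208 5.4
```

```text
2.5 [ 0.5136 -0.1173  0.445 ] [ 0.0163 -0.1695  0.0759] -0.0036309387923599986 joints [-20.9597 -12.6623  88.499   -0.0055 104.1093  63.849 ]
shift [-0.005   0.0813 -0.1054] turn [-0.21    0.0286 -0.046 ]
2.5 [ 0.5136 -0.1173  0.445 ] [ 0.0163 -0.1695  0.0759] -0.0036309387923599986 joints [-20.9597 -12.6623  88.499   -0.0055 104.1093  63.849 ]
shift [ 0.237   0.0811 -0.1055] turn [-0.21    0.0286 -0.046 ]
```

Emit:
servo_tool(
  moves=[
    [0,0.03,-0.038,0,0,0,-1],
    [0,0.06,-0.076,0,0,0,-1],
    [0.02,0.079,-0.101,0,0,0,-1],
    [0.06,0.079,-0.101,0,0,0,-1],
    [0.1,0.079,-0.101,0,0,0,-1],
  ],
)

```text
time: 3.0
tool_pos: [0.5832, -0.0103, 0.3443]
eef_rot: [74.6, 89.9, -10.1]
ft_force: [-0.4, 0.6, -1.4]
gripper_width: 0.002
```

Emit:
servo_tool(
  moves=[
    [0.04,0,0,0,0,0,-1],
    [0.07,0,0,0,0,0,-1],
    [0.09,0,0,0,0,0,-1],
    [0.1,0,0,0,0,0,-1],
    [0.1,0,0,0,0,0,-1],
  ],
)

```text
time: 3.5
tool_pos: [0.5817, -0.0115, 0.2431]
eef_rot: [-103.6, 89.8, 171.5]
ft_force: [0.2, -0.1, 1.4]
gripper_width: -0.002
```

```bash
python3 to.py .585 -.005 .208 5.4
python3 - <<'E'
from h import *
p=get_image("scene"); cv2.imwrite("pics/s3.png",cv2.resize(p["img"][130:330,180:430,::-1],None,fx=3,fy=3))
E
```

```text
3.5 [ 0.5817 -0.0115  0.2431] [ 0.2282 -0.1127  1.4401] -0.001886416285339975 joints [-8.4563 -2.6426 98.3022  0.     84.5081 76.3638]
shift [ 0.0351  0.004  -0.0061] turn [-0.2201 -0.0398  0.1628]
```

View pics/s3.png

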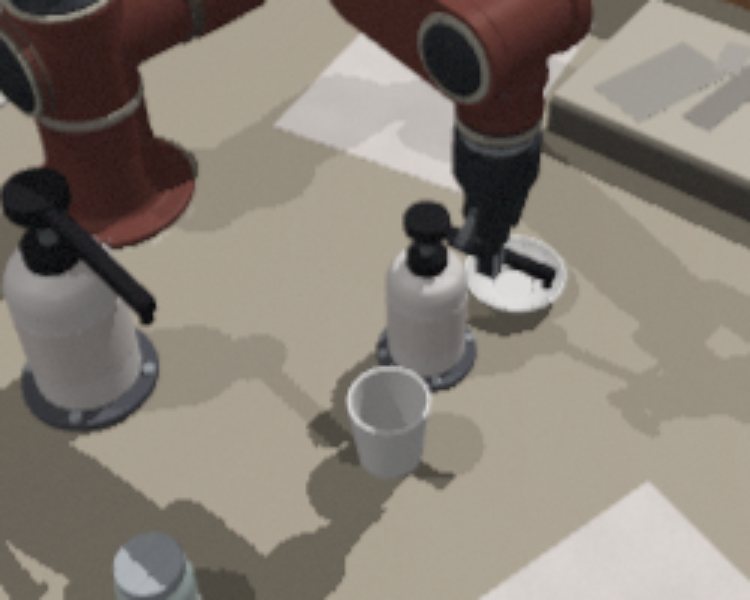

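The shut fingers stand on the pot side of the spout, at crop pixel (487,270). The spout runs from (450,235) to (550,270) and is untouched. Next I lower and then push round the arc.

Emit:
servo_tool(
  moves=[
    [0.02,0,0,0,0,0,-1],
    [0.035,0,0,0,0,0,-1],
    [0.035,0.003,-0.006,0,0,0,-1],
    [0.035,0.003,-0.012,0,0,0,-1],
    [0.035,0.003,-0.017,0,0,0,-1],
  ],
)

```text
time: 4.05
tool_pos: [0.5845, 0.0063, 0.2109]
eef_rot: [82.7, 89.9, -2.1]
ft_force: [-0.3, -0.0, 0.3]
gripper_width: 0.002
```

Emit:
servo_tool(
  moves=[
    [0,0.0013,-0.007,-4,0,0,-1],
    [0,0.002,-0.0141,-8,0,0,-1],
    [0,0.0023,-0.0213,-12,0,0,-1],
    [0,0.0021,-0.0284,-16,0,0,-1],
    [0,0.0013,-0.0355,-20,0,0,-1],
  ],
)

```text
time: 4.55
tool_pos: [0.5828, 0.0417, 0.2111]
eef_rot: [55.3, 89.8, -9.3]
ft_force: [0.2, 0.2, -0.5]
gripper_width: -0.003
```

```bash
cat > arc.py <<'E'
from plan import *
s=manip.read_state(); R=Ro.from_euler("xyz",s["eef_rot"],degrees=True).as_matrix()
q=s["tool_pos"][:2]-[.482,.027]; r=np.hypot(*q); 
yaw=np.degrees(np.arctan2(R[1,1],R[0,1])); e=R[:2,1]; 
print(s["time"],s["tool_pos"],s["ft_force"],s["ft_torque"],"tool y az",yaw,"in tool: along",q@e,"z",q@R[:2,2])
E
python3 arc.py
python3 - <<'E'
from plan import *
p=get_image("top"); cv2.imwrite("pics/t4.png",cv2.resize(p["img"][100:250,230:420,::-1],None,fx=4,fy=4))
p=get_image("scene"); P,C=cloud(p);print(fit(P))
E
```

```text
4.55 [0.5828 0.0417 0.2111] [ 0.2256  0.2487 -0.4505] [-0.063  -0.0603  0.0307] tool y az 25.36725889518852 in tool: along 0.09732806792642808 z 0.02990624735261817
(array([0.481 , 0.0246, 0.3727]), np.float64(0.0010387756024716598))
```

View pics/t4.png

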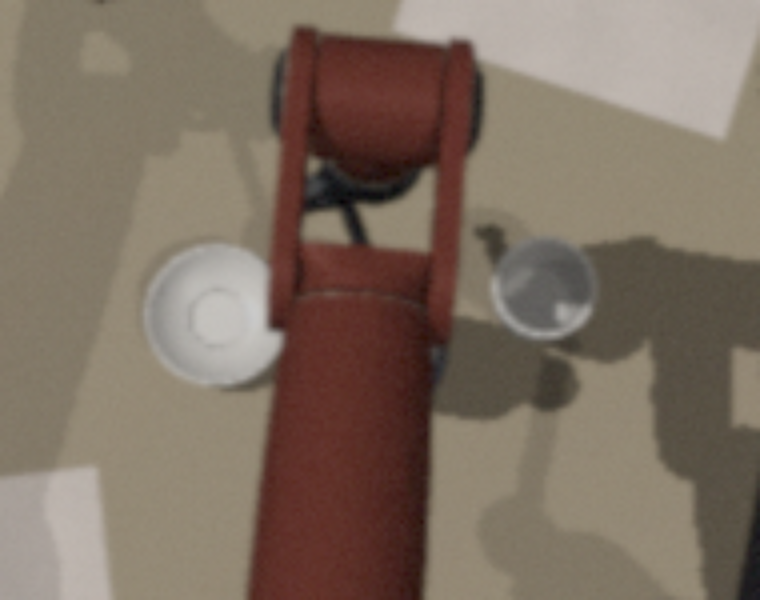

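The top view shows dish and pot unmoved, at crop (216,317) and (543,287). The spout is partly hidden at (350,220) and has already turned to about 21–30°. I'll continue.

Emit:
servo_tool(
  moves=[
    [0,0.0019,-0.007,-4,0,0,-1],
    [0,0.0032,-0.0142,-8,0,0,-1],
    [0,0.004,-0.0215,-12,0,0,-1],
    [0,0.0044,-0.0288,-16,0,0,-1],
    [0,0.0042,-0.036,-20,0,0,-1],
  ],
)

```text
time: 5.15
tool_pos: [0.5708, 0.0755, 0.2106]
eef_rot: [23.7, 89.9, -21.0]
ft_force: [0.3, -1.8, 0.0]
gripper_width: -0.001
```

Emit:
servo_tool(
  moves=[
    [0,0.0019,-0.007,-4,0,0,-1],
    [0,0.0032,-0.0142,-8,0,0,-1],
    [0,0.004,-0.0215,-12,0,0,-1],
    [0,0.0044,-0.0288,-16,0,0,-1],
    [0,0.0044,-0.0288,-16,0,0,-1],
  ],
)

```text
time: 5.65
tool_pos: [0.5531, 0.0994, 0.2104]
eef_rot: [34.8, 89.9, 5.9]
ft_force: [-0.6, -0.9, -0.1]
gripper_width: -0.004
```

```bash
python3 arc.py
python3 - <<'E'
from plan import *
for n in("scene","top"):
    p=get_image(n); P,C=cloud(p);print(fit(P)); 
    if n=="scene":cv2.imwrite("pics/s5.png",cv2.resize(p["img"][130:330,240:440,::-1],None,fx=3,fy=3))
E
```

```text
5.65 [0.5531 0.0994 0.2104] [-0.5603 -0.8764 -0.1455] [-0.024  -0.0387  0.0275] tool y az 61.149040644409766 in tool: along 0.09769400432399754 z 0.02736782349873048
(array([0.4802, 0.026 , 0.7941]), np.float64(0.0016034766329563039))
(array([0.4824, 0.0279, 1.0211]), np.float64(6.5971503111736926e-06))
```

View pics/s5.png

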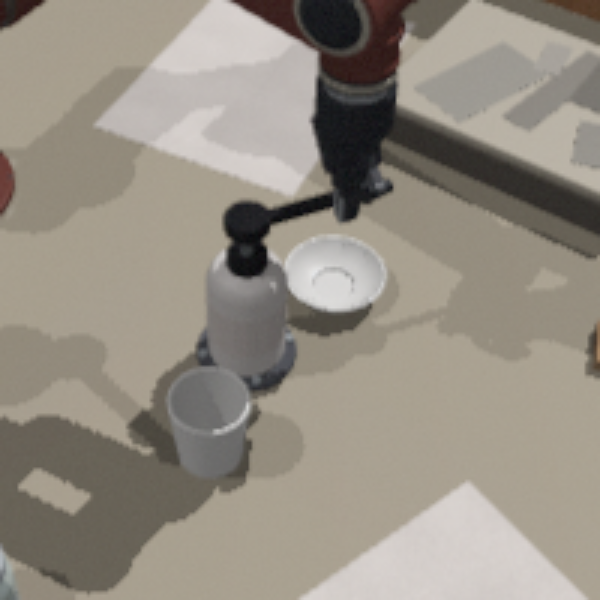

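The scene view shows the spout swung toward the dish. It leaves the head at (245,215) and the gripper hides its middle. I'll check the 58.5° from the top view against the scene image.

Run:
```python
from plan import *
p=get_image("scene")
for a in(50,54,58.5,62):
    e=np.array([np.cos(np.radians(a)),np.sin(np.radians(a)),0])
    print(a,[((px(p,np.array([.482,.027,.205])+r*e)-np.array([240,130]))*3).round() for r in(.03,.06,.142)])
for n in("scene","top"):
    q=get_image(n) if n=="top" else p
    print(n,[(d["conf"],w(q,*d["xy"],z=z)) for t,z in(("outlet",.188),("spout_mid",.205)) for d in finder.spot_point(q,t)[:2]])
P,C=cloud(q);H=sel(P,(.482,.027),.15,.2,.235);a=np.degrees(np.arctan2(H[:,1]-.027,H[:,0]-.482));r=np.hypot(H[:,0]-.482,H[:,1]-.027)
for lo in np.arange(.025,.145,.02): m=(r>lo)&(r<lo+.02);print(round(lo,3),m.sum(),np.median(a[m]) if m.any() else 0)
```

```text
50 [array([276., 217.]), array([304., 212.]), array([382., 199.])]
54 [array([275., 216.]), array([303., 209.]), array([378., 192.])]
58.5 [array([274., 214.]), array([301., 206.]), array([374., 185.])]
62 [array([274., 213.]), array([300., 204.]), array([370., 180.])]
scene [(0.61, array([ 0.3349, -0.2278,  0.188 ])), (0.82, array([0.5372, 0.0935, 0.205 ])), (0.75, array([ 0.2482, -0.1998,  0.205 ]))]
top [(0.63, array([0.5606, 0.1418, 0.188 ])), (0.6, array([ 0.3924, -0.2626,  0.188 ])), (0.56, array([ 0.3137, -0.2557,  0.205 ])), (0.49, array([0.5275, 0.1061, 0.205 ]))]
0.025 9 53.7127689961371
0.045 32 58.523824369097845
0.065 32 58.93638869077074
0.085 8 59.66628624530334
0.105 5 60.20676815419023
0.125 22 59.2501747207865
```

Emit:
servo_tool(
  moves=[
    [0,0.0019,-0.007,-4,0,0,-1],
    [0,0.0032,-0.0142,-8,0,0,-1],
    [0,0.004,-0.0215,-12,0,0,-1],
    [0,0.0044,-0.0288,-16,0,0,-1],
    [0,0.0043,-0.0342,-19,0,0,-1],
  ],
)

```text
time: 6.55
tool_pos: [0.5252, 0.1191, 0.2097]
eef_rot: [-36.5, 90.0, -46.2]
ft_force: [0.4, -2.1, 0.2]
gripper_width: 0.001
```

Emit:
servo_tool(
  moves=[
    [0,0,0,0,0,0,-1],
    [0,0,0,0,0,0,-1],
  ],
)

```text
time: 6.75
tool_pos: [0.5253, 0.1191, 0.2097]
eef_rot: [26.0, 90.0, 16.1]
ft_force: [-0.5, -0.9, 0.6]
gripper_width: -0.0
```

```bash
cat > ang.py <<'E'
from plan import *
q=get_image("top"); P,C=cloud(q); print(fit(P),dish(P,C))
H=sel(P,(.482,.027),.15,.2,.235);a=np.degrees(np.arctan2(H[:,1]-.027,H[:,0]-.482));r=np.hypot(H[:,0]-.482,H[:,1]-.027)
for lo in np.arange(.025,.145,.02): m=(r>lo)&(r<lo+.02);print(round(lo,3),m.sum(),np.median(a[m]) if m.any() else 0)
E
python3 arc.py; python3 ang.py
```

```text
6.75 [0.5253 0.1191 0.2097] [-0.473  -0.8597  0.5566] [0.0064 0.0225 0.0201] tool y az 80.10639768254423 in tool: along 0.09817011134133362 z 0.026877528847472014
(array([0.482 , 0.028 , 1.3521]), np.float64(8.056725393159916e-06)) ((0.5091317296028137, 0.16802600026130676), 0.05960442125797272, array([0.5068, 0.1679]), np.float64(0.05534062111470597))
0.025 11 77.17365437516995
0.045 20 79.27318609402374
0.065 34 78.02899891451071
0.085 7 78.79597120108299
0.105 10 79.28119335904127
0.125 26 77.5894059493659
```

Emit:
servo_tool(
  moves=[
    [0,0.0005,-0.002,0,0,0,-1],
    [0,0.0005,-0.0035,0,0,0,-1],
    [0,0.0005,-0.0035,0,0,0,-1],
    [0,0.0005,0.01,0,0,0,-1],
    [0,0.0005,0.03,0,0,0,-1],
  ],
)

```text
time: 7.3
tool_pos: [0.5547, 0.1147, 0.2097]
eef_rot: [146.4, 90.0, 136.6]
ft_force: [-0.1, 0.2, -0.5]
gripper_width: -0.004
```

Emit:
servo_tool(
  moves=[
    [0,0,0.01,0,0,0,-1],
    [-0.03,0,0.01,0,0,0,-1],
    [-0.06,0,0.01,0,0,0,-1],
    [-0.06,0,0.01,0,0,0,-1],
  ],
)

```text
time: 7.7
tool_pos: [0.567, 0.113, 0.2752]
eef_rot: [14.8, 89.5, 5.0]
ft_force: [0.6, 0.3, 1.2]
gripper_width: -0.002
```

```bash
python3 ang.py
python3 - <<'E'
from plan import *
p=get_image("scene"); P,C=cloud(p);print(fit(P),dish(P,C))
cv2.imwrite("pics/s6.png",cv2.resize(p["img"][130:330,240:440,::-1],None,fx=3,fy=3))
E
python3 to.py .482 .027 .27 80
```

```text
(array([ 0.4814,  0.0261, -0.4569]), np.float64(1.6589439161280676e-08)) ((0.5095616579055786, 0.17141121625900269), 0.058580104261636734, array([0.5087, 0.17  ]), np.float64(0.0545064886753985))
0.025 0 0
0.045 0 0
0.065 0 0
0.085 0 0
0.105 0 0
0.125 0 0
(array([0.4813, 0.0246, 1.3753]), np.float64(5.049742329206262e-05)) ((0.5024616122245789, 0.16649051010608673), 0.062292784452438354, array([0.505 , 0.1654]), np.float64(0.055665524951122744))
7.8 [0.565  0.1129 0.2704] [-0.085  -0.5282 -1.0083] -0.0003177462839882428 joints [ 3.8968 -4.4522 97.4264  0.003  86.9395 13.7196]
shift [ 0.0003 -0.0988 -0.0672] turn [ 0.1771  0.0831 -0.0235]
```

View pics/s6.png

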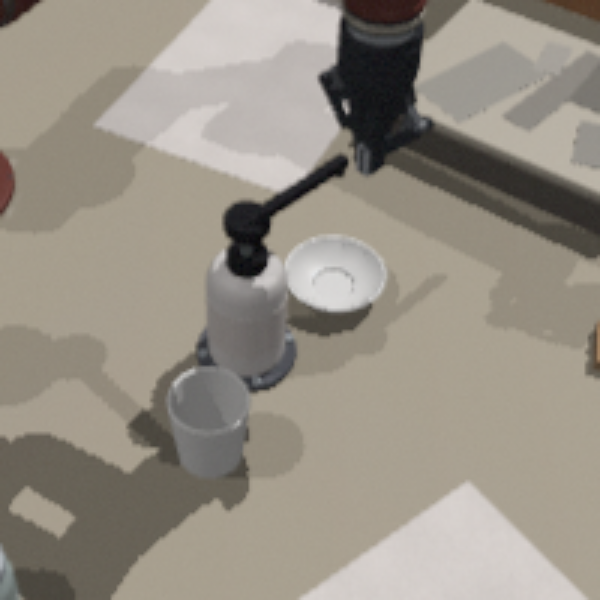

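Scene view: the spout is free of the gripper, running from (245,215) to (345,160) over the dish at (335,275). The fit gives 78.8°, against a dish bearing of about 80°. That puts the outlet within 4 mm of the line to the dish centre, with the dish and pot unmoved. Next I move over the head.

Emit:
servo_tool(
  moves=[
    [0,-0.03,-0.02,0,0,0,-1],
    [0,-0.06,-0.04,0,0,0,-1],
    [0,-0.09,-0.06,0,0,0,-1],
    [0,-0.0985,-0.067,0,0,0,-1],
    [0,-0.0985,-0.067,0,0,0,-1],
  ],
)

```text
time: 8.3
tool_pos: [0.4808, 0.0267, 0.2683]
eef_rot: [175.5, 89.9, 165.6]
ft_force: [0.5, 0.4, 0.9]
gripper_width: -0.001
```

Emit:
servo_tool(
  moves=[
    [0.01,0,0,0,0,0,-1],
    [0.02,0,0,0,0,0,-1],
    [0.025,0,0,0,0,0,-1],
    [0.025,0,0,0,0,0,-1],
    [0.025,0,0,0,0,0,-1],
  ],
)

```text
time: 8.8
tool_pos: [0.482, 0.0275, 0.2442]
eef_rot: [-178.6, 90.0, 171.6]
ft_force: [0.8, -0.2, -0.0]
gripper_width: -0.003
```

```bash
python3 to.py .482 .027 .230 80
python3 - <<'E'
from plan import *
p=get_image("scene"); P,C=cloud(p);print(finder.spot_point(p,"outlet")[:2])
cv2.imwrite("pics/s7.png",cv2.resize(p["img"][150:270,250:400,::-1],None,fx=4,fy=4))
E
```

```text
8.8 [0.482  0.0275 0.2442] [ 0.8009 -0.1983 -0.0498] -0.0030766426980197623 joints [ -5.5746 -17.0334 110.8377   0.0023  86.2426   4.2092]
shift [ 0.0142 -0.0005  0.0001] turn [ 0.2161 -0.0469  0.0012]
[{'xy': [227.8, 237.2], 'conf': 0.83}, {'xy': [354.1, 190.2], 'conf': 0.66}]
```

View pics/s7.png

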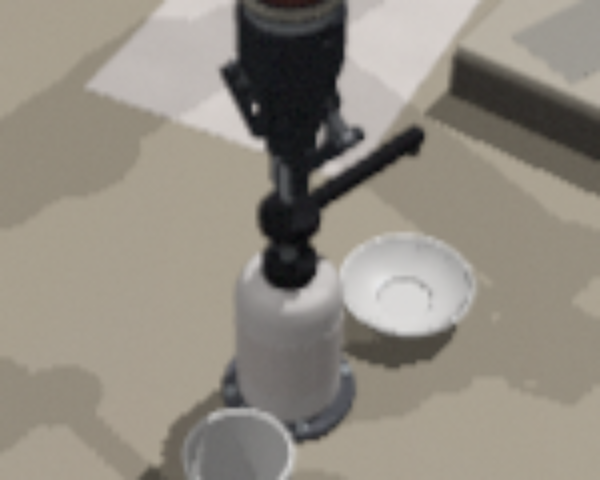

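The shut fingertips stand over the middle of the head at crop (290,210), with the spout free. Now I press.

Emit:
servo_tool(
  moves=[
    [0.008,0,0,0,0,0,-1],
    [0.014,0,0,0,0,0,-1],
    [0.02,0,0,0,0,0,-1],
    [0.025,0,0,0,0,0,-1],
    [0.028,0,0,0,0,0,-1],
  ],
)

```text
time: 9.4
tool_pos: [0.4823, 0.0272, 0.2178]
eef_rot: [7.0, 89.9, -2.8]
ft_force: [-2.5, 0.2, 9.9]
gripper_width: 0.0
```

Emit:
servo_tool(
  moves=[
    [0.001,0,0,0,0,0,-1],
    [0.002,0,0,0,0,0,-1],
    [0.002,0,0,0,0,0,-1],
  ],
)

```text
time: 9.7
tool_pos: [0.4823, 0.0272, 0.2165]
eef_rot: [3.0, 89.9, -6.8]
ft_force: [-3.5, 0.2, 10.3]
gripper_width: 0.001
```

Emit:
servo_tool(
  moves=[
    [0.001,0,0,0,0,0,-1],
    [0.002,0,0,0,0,0,-1],
    [0.003,0,0,0,0,0,-1],
    [0.003,0,0,0,0,0,-1],
  ],
)

```text
time: 10.1
tool_pos: [0.4824, 0.0272, 0.214]
eef_rot: [3.8, 89.9, -6.0]
ft_force: [-3.5, 0.2, 11.5]
gripper_width: 0.006
```

Emit:
servo_tool(
  moves=[
    [0.001,0,0,0,0,0,-1],
    [0.001,0,0,0,0,0,-1],
  ],
)

```text
time: 10.3
tool_pos: [0.4825, 0.0272, 0.2139]
eef_rot: [1.7, 89.9, -8.1]
ft_force: [-5.4, 0.2, 14.7]
gripper_width: 0.002
```

Emit:
servo_tool(
  moves=[
    [0.001,0,0,0,0,0,-1],
    [0.002,0,0,0,0,0,-1],
    [0.002,0,0,0,0,0,-1],
    [0.002,0,0,0,0,0,-1],
    [0.002,0,0,0,0,0,-1],
  ],
)

```text
time: 10.8
tool_pos: [0.4828, 0.0272, 0.2138]
eef_rot: [1.5, 89.8, -8.4]
ft_force: [-9.0, 0.1, 21.3]
gripper_width: -0.0
```

Emit:
servo_tool(
  moves=[
    [0,0,0,0,0,0,-1],
    [0,0,0,0,0,0,-1],
    [0,0,0,0,0,0,-1],
    [0,0,0,0,0,0,-1],
    [0,0,0,0,0,0,-1],
  ],
)

```text
time: 11.3
tool_pos: [0.4828, 0.0271, 0.2138]
eef_rot: [1.5, 89.8, -8.3]
ft_force: [-9.3, -0.1, 20.3]
gripper_width: -0.002
```

Run:
```python
from plan import *
p=get_image("scene"); P,C=cloud(p);H=sel(P,(.55-.045,.15),.05,.17,.23)
print("spout top z near tip",np.percentile(H[:,2],[10,50,90]),len(H),np.degrees(np.arctan2(*(H[:,:2].mean(0)-[.4815,.0265])[::-1])))
print(manip.read_state()["ft_force"])
```

```text
spout top z near tip [0.1875 0.1953 0.1985] 91 77.96842780117909
[-10.2039   0.9478  21.7281]
```

The pump is against its stop: force rose from 11 to 21 N with no further travel, and the spout sits about 16 mm lower. I release straight up and retreat.

Emit:
servo_tool(
  moves=[
    [-0.003,0,0,0,0,0,-1],
    [-0.008,0,0,0,0,0,-1],
    [-0.014,0,0,0,0,0,-1],
    [-0.022,0,0,0,0,0,-1],
    [-0.04,0,0,0,0,0,-1],
  ],
)

```text
time: 11.85
tool_pos: [0.481, 0.0273, 0.2471]
eef_rot: [-176.3, 89.8, 173.8]
ft_force: [0.6, 0.3, -0.4]
gripper_width: 0.002
```

Emit:
servo_tool(
  moves=[
    [-0.04,0,0,0,0,0,-1],
    [-0.08,0,0,0,0,0,-1],
    [-0.12,0,0,0,0,0,-1],
    [-0.15,0,0.03,0,0,0,-1],
    [-0.17,0,0.06,0,0,0,-1],
  ],
)

```text
time: 12.35
tool_pos: [0.542, 0.0169, 0.4219]
eef_rot: [3.7, 89.7, -6.1]
ft_force: [0.1, -0.6, -0.5]
gripper_width: 0.001
```

Emit:
servo_tool(
  moves=[
    [0,0,0.04,0,0,0,-1],
    [0,0,0.08,0,0,0,-1],
    [0,0,0.12,0,0,0,-1],
    [0,-0.03,0.15,0,0,0,-1],
    [0,-0.06,0.18,0,0,0,-1],
  ],
)

```text
time: 12.85
tool_pos: [0.7095, -0.0732, 0.4169]
eef_rot: [176.2, 89.9, 166.5]
ft_force: [0.9, 0.1, 1.5]
gripper_width: 0.0
```

Emit:
servo_tool(
  moves=[
    [0,-0.04,0,0,0,0,-1],
    [0,-0.08,0,0,0,0,-1],
    [0,-0.12,0,0,0,0,-1],
    [0,-0.15,0,0,0,0,-1],
    [0,-0.15,0,0,0,0,-1],
  ],
)

```text
time: 13.35
tool_pos: [0.6816, -0.2247, 0.4169]
eef_rot: [-163.7, 89.9, -173.9]
ft_force: [0.7, 0.5, 0.4]
gripper_width: -0.003
```

```bash
python3 ang.py
python3 - <<'E'
from plan import *
p=get_image("scene"); P,C=cloud(p);x,_=fit(P);print(x,np.degrees(x[2]),dish(P,C))
H=sel(P,(.505,.15),.05,.17,.23);print(np.percentile(H[:,2],[10,50,90]))
t=get_image("top")
cv2.imwrite("pics/f.png",np.hstack([cv2.resize(q["img"][a:a+150,b:b+150,::-1],(400,400)) for q,a,b in((p,160,260),(t,100,240))]))
E
```

```text
(array([0.4817, 0.0277, 1.3733]), np.float64(5.297099906640974e-06)) ((0.508611798286438, 0.16771674156188965), 0.05964856594800949, array([0.5082, 0.1676]), np.float64(0.05509903993759554))
0.025 33 81.07595397153646
0.045 34 79.14570325879023
0.065 33 79.71749312380227
0.085 34 79.06838146363525
0.105 31 79.04465764645569
0.125 28 79.01756973451462
[0.5095 0.1549 1.3096] 75.03312058114844 ((0.5072026252746582, 0.16647008061408997), 0.05942675843834877, array([0.5059, 0.1648]), np.float64(0.055943895614472196))
[0.1975 0.21   0.2141]
```

View pics/f.png

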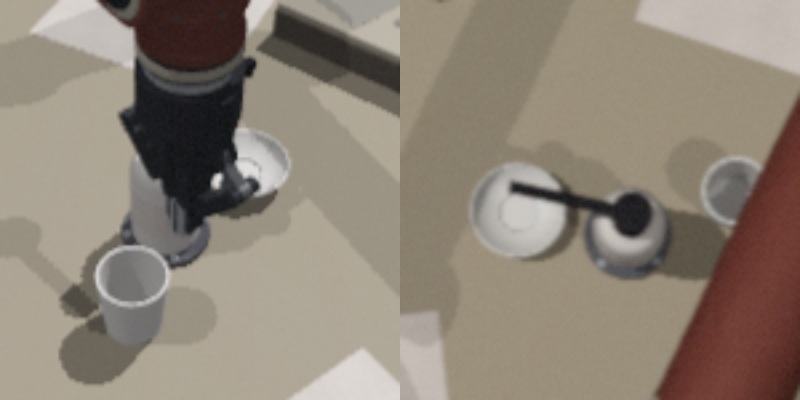

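Top view (right): the spout lies across the dish, with its tip at (515,187). The offset from the dish centre at (520,212) is parallax from the spout's height. The dish and pot are in place and the arm is clear, so I hand in.

```bash
python3 -c "
from h import *
print(manip.close_job())"
```

```text
the job is handed in; nothing more can be done
None
```

I swung the smaller bottle's spout round to the dish with the shut fingers, then pressed the pump fully down there once and let it spring back. I then moved the arm clear and handed the job in at about 13.5 s.

- **Spout position:** the last top view puts the spout at about 79°, against a dish bearing of 79.4°. The outlet is 135 mm from the bottle's axis and the dish centre about 142 mm, so it should be about 7 mm from the middle.
- **Press:** the force rose from about 11 to 21 N with no further travel, so the pump was at its stop. It stayed there for about a second, with the spout measured about 16 mm lower. After release the spout top was back at about 0.21 m.
- **Bystanders:** the dish is unmoved within measuring error. The pot looks unmoved in the last picture. I did not re-measure the jar at the end, but the arm stayed well clear of it.
- **Disagreements:** the two cameras differed by about 1° on the dish bearing. The last scene-camera spout fit (75°) was spoiled by the gripper blocking the view, so I did not use it.

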